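# Refit the reset knob of the lab stop-clock and hold it in

### The job

On the grey bench stop-clock, swing the brass hasp up off its catch by its red tab and lay it right back, clear of the D-shaped spindle it covers. Then take the black pointer knob out of the drawer, turn it so that the flat in its bore (under the white pointer line) matches the red-marked flat of the spindle, push it fully home on the spindle and press knob and spindle down to the stop, which resets the clock. Finish while still holding the knob pressed in with the gripper; leave the other things in the drawer where they lie.

Things in the scene. Friction and masses are not known exactly. Their poses are not given: they have to be found in the camera images.
- clock: Grey stop-clock, fixed, 160 (x) by 230 (y), flat top at 70. Origin on the underside, straight below the spindle; it reaches y -160 to +70. On its top along its x axis: hasp hinge block (16 by 34, 27 high, at x +56), spindle (x 0), hasp catch (14 by 16, 29 high, thin wire loop to 42, at x -43). Flat white dial at y -98.
- hasp (a joint): Angle of the brass hasp (rad): 0 closed, level across spindle and catch; its free end swings up and over towards the clock's +x to a stop at 2.95, lying back beyond the hinge. Little friction, no latch: left alone it falls shut below about 1.4 and falls open to the stop above 1.65. Strap 22 wide, 3 thick, 117 long, underside 30 above the clock's top when closed. 60 g.
- hasp_hinge (a point): Point on the hasp's hinge axis (parallel to the clock's y axis), 31.5 above the clock's top, 50 from the spindle towards the clock's +x. This frame turns with the hasp: its -x axis points from the hinge along the strap.
- hasp_tab (a point): Centre of the hasp's red tab, on the strap's free end, standing up when closed: 11 along the strap, 22 across it (along the hinge axis), 20 tall; 110 from the hinge along the strap, 11.5 above its mid-plane. Pinch it from above across the 22 (free beside and below down to the clock's top) and lead it round, gripper pointing down: it turns between the pads.
- spindle (a joint): How far the spring-loaded spindle is pressed down (m): 0 up, stop at 0.005. It starts to give at 3 N and takes 8 N at the stop. It does not turn.
- spindle_end (a point): Centre of the spindle's upper end; z up along the spindle, x towards its flat. Steel D-shaft of diameter 14, its flat 4 from the axis, marked red on the flat and at the upper edge; end chamfered 1.5; 24 proud of the clock's top when up. It stands at any angle to the clock within 0.4 rad.
- knob: Loose black pointer knob, about 50 g, upright. Origin: underside centre; z up, x along the grip bar to the white pointer line, the side of its bore's flat. Skirt 40 across, 19 high; grip bar on it 36 (x) by 14 (y), top at 37. D-bore from below, 16 deep, 15.6 across, flat 4.8 from the axis: goes on only with flats matched within about 0.14 rad. Home: origin 16 below the spindle's end.
- drawer: Wooden drawer on the bench, fixed, 360 (x) by 430 (y), walls 8 thick, 55 high (front board at -x 62 high), floor 8 thick. Origin: underside centre. A pine rack stands fixed at its +x side, up to 56 high. Knob, stopwatch and chalk holder lie in any order in the row at x about -85, y about -125, 0 and 125.
- case1: Green slide rule case on edge in the rack (nearest the drawer's front), 20 by 300 by 52 high, top 72 above the bench. Leave it. Origin: underside centre.
- case2: The middle green case, the same size. Leave it.
- case3: The far green case, the same size. Leave it.
- pencil_box: Red anodised aluminium pencil box, 55 (x) by 210 (y) by 24 high, between row and rack. Leave it. Origin: underside centre.
- stopwatch: Chrome stopwatch lying face up, diameter 52, 15 high, crown to its +x. Leave it. Origin: underside centre.
- chalk_holder: White ceramic chalk holder, open trough 36 (x) by 84 (y) by 22 high. Leave it. Origin: underside centre.
Mind the look-alikes: they are no part of the job. Leave any green or orange look-alike of the knob alone.

How it is judged:
On the way, in this order (a step that is already met when the one before it is completed fails the run):
1. the hasp is swung off its catch and laid right back (value of joint hasp above 2.5 rad), for 0.2 s.
2. the knob is fully home on the spindle, flat to flat (z of knob in the frame of spindle_end below -0.0135 m and horizontal distance between knob and spindle_end below 0.003 m and angle between the x axis of knob and the x axis of spindle_end, either way round below 0.22 rad and angle between knob's own z axis and vertical below 0.15 rad), for 0.1 s.
At the end, for the whole second after the job is handed in: The knob is fully home on the spindle (underside at least 13.5 mm below the spindle's end, within 3 mm of its axis, flats within 0.22 rad, tilt under 0.15 rad), the fingers still hold it (over 3 N) and keep the spindle pressed in by over 3.5 of its 5 mm, and the hasp lies back (over 2.5 rad) (all of step 2 and value of joint spindle above 0.0035 m and contact force between the fingers and knob above 3 N and value of joint hasp above 2.5 rad); the arm keeps its last pose, push and grip.
It fails at once if a bystander in the drawer is shifted by more than 25 mm (distance of any of case1, case2, case3, pencil_box, stopwatch, chalk_holder from where it was at the start of the episode above 0.025 m).
It also fails if it takes over 59 s, if anything falls off the work surface, if the arm or the gripper's body presses on something with over 40 N, if the wrist force passes 120 N, or if a joint passes its speed limit or range.

### The arm

A 7-joint arm with a two-finger parallel gripper is mounted at the origin on the work surface. World frame = base frame: x ahead of the robot, y to its left, z up, the work surface at z = 0. Lengths are in m, angles in rad, forces in N, time in s.
With the tool pointing down it reaches from about 0.425 to 0.875 m from the base axis. Payload 4.7 kg.
Tool frame: the origin (TCP) lies at the very end of the fingers, on their centre line; the grasp point (between the pads) lies 19 mm behind it; z points along the fingers, y is the direction in which the jaws open and shut (so a half turn about z gives the same grasp; the last joint's range is limited). The gripper opens to 87 mm and grips with 3 to 60 N. Pads are 19 mm wide; open, the fingers measure 117 mm over their backs; the gripper's body (75 mm by 190 mm) begins 51 mm behind the grasp point.
Start: joints at [1.311, 0.321, -0.07, 1.45, 0.023, 1.371, -0.057], TCP at [0.176, -0.626, 0.223] pointing down, gripper open.
Joint ranges: [-2.86, 2.86], [-0.3, 2.09], [-1.38, 1.24], [0.06, 2.45], [-1.56, 4.7], [0.09, 2.05], [-2.69, 2.69]. Speed limits (rad/s): [2.57, 2.57, 3.14, 3.14, 3.14, 3.14, 3.14].

### API

Orientations are given as a rotation vector (axis times angle).
In Python, from bench import get_state, get_image, close_job gives the robot as it stands.
- The arm moves only by the tool send_rows, never from a script. Its argument "steps" is a list of rows, each an object with "claw": the finger opening in m, from 0 to 0.087; "offset": the shift along the tool's x, y, z in m, a list of three; "turn": the turn about the tool's z in rad. In form: [{"claw": claw, "offset": [tx, ty, tz], "turn": turn}, ...]. A call has 1 to 12 rows; each row is the pose to reach, as a shift and turn from the pose measured when the call began, along the tool's axes at that moment; what a row does not reach only later rows make up. A row lasts 1/8 s, in which the tool goes at most 62.5 mm and 10.7 degrees, less where a joint would pass 70% of its speed; a pose out of reach is approached as far as the arm can. A call with a gripper value outside its range is refused whole. The fingers move at their own pace and stop on an object; "squeeze" is the grip in N (left out, the last holds). Time passes only in rows, so rows that repeat a pose let the fingers close. It gives the time, the measured TCP pose, the force and the opening at its end, in the units of the state.
- get_state(): the state, without advancing time (a new reading comes with each control period).
- get_image(name): name is "side" or "top" or "wrist"; returns a dict with "pixels" (420x560x3 uint8, blue, green, red), "fx", "fy", "cx", "cy" (pixels), "distortion" ([k1, k2, p1, p2, k3] as OpenCV has them; the pictures are not rectified), "R" (3x3) and "t" (3): a world point X has camera coordinates R X + t. Camera axes: x right, y down, z forward; pixel columns grow to the right and rows downward; lengths in m; the calibration is good to about 2 mm. A picture is of the moment at which its call begins. There is no depth.
- close_job(): hands the job in, once; it reports no verdict.
The state is a dict: "time": time; "joint_positions": joint angles; "qd": joint speeds; "joint_torque": joint torques, N m; "position": TCP position; "tool_rot": TCP orientation; "ft_force": force on the tool from outside, world axes, zero at the start; "torque": the same for the moment, N m; "grip_width": opening from 0.0 (shut) to 1.0 (fully open).
Only numpy, scipy, OpenCV 4.12 (cv2) and the standard library are available. Lean on these libraries where they do the work, as an engineer would, in place of code of your own. Each camera call takes 0.05 s, during which the arm holds its last target. There are 200 camera calls.

## Working session

There is one attempt and no reset: what is moved stays moved. The work goes in short steps, Python scripts to look and compute and a tool call to move; the robot and the scene stay as the last step left them, time stands still between calls to the robot, and variables do not carry over. Pictures are saved under pics/ and viewed, about 8 in all and at most 12, crops included, and the job is handed in when it is done.

Besides the shell and the picture viewer there is one more tool, called in YAML: its name, and indented under it one key for each argument. send_rows: Moves the arm, as the interface text tells. Its arguments: {"type":"object","properties":{"steps":{"type":"array","items":{"type":"object","properties":{"claw":{"type":"number"},"offset":{"type":"array","items":{"type":"number"}},"turn":{"type":"number"}}}},"squeeze":{"type":"number"}},"required":["steps"]}

```bash
mkdir -p pics; cat > h.py <<'E'
import numpy as np, cv2
from scipy.spatial.transform import Rotation as Ro
from bench import get_state, get_image, close_job
def cam(n):
    d=get_image(n); d["K"]=np.array([[d["fx"],0,d["cx"]],[0,d["fy"],d["cy"]],[0,0,1.]]); d["D"]=np.array(d["distortion"],float)
    d["R"]=np.array(d["R"]);d["t"]=np.array(d["t"]); d["im"]=np.array(d["pixels"],np.uint8); return d
def ray(d,uv):
    p=cv2.undistortPoints(np.array(uv,float).reshape(-1,1,2),d["K"],d["D"]).reshape(-1,2)
    v=np.c_[p,np.ones(len(p))]@d["R"]; return -d["R"].T@d["t"],v
def onz(d,uv,z):
    c,v=ray(d,uv); return c+v*((z-c[2])/v[:,2])[:,None]
def proj(d,X):
    return cv2.projectPoints(np.array(X,float).reshape(-1,1,3),cv2.Rodrigues(d["R"])[0],d["t"],d["K"],d["D"])[0].reshape(-1,2)
def tri(ds,uvs):
    A=np.zeros((3,3));b=np.zeros(3)
    for d,uv in zip(ds,uvs):
        c,v=ray(d,[uv]);v=v[0]/np.linalg.norm(v[0]);P=np.eye(3)-np.outer(v,v);A+=P;b+=P@c
    return np.linalg.solve(A,b)
def totool(s,dw): return Ro.from_rotvec(s["tool_rot"]).inv().apply(dw)
E
python3 - <<'E'
from h import *
s=get_state(); print(s); print(Ro.from_rotvec(s["tool_rot"]).as_matrix().round(3))
for n in ("side","top","wrist"):
    d=cam(n); cv2.imwrite(f"pics/{n}0.png",d["im"]); print(n,d["fx"],(-d["R"].T@d["t"]).round(3),d["R"].round(2).tolist())
a=cv2.imread("pics/side0.png");b=cv2.imread("pics/top0.png")
E
```

```text
{'time': 0.0, 'joint_positions': array([ 1.31111233,  0.32181735, -0.07006288,  1.45166102,  0.02261875,
        1.37082132, -0.05690015]), 'qd': array([-0.00090841,  0.0006974 ,  0.001059  , -0.00030092,  0.00090404,
        0.00166152, -0.00033056]), 'joint_torque': array([ 1.17017862e-03, -4.91285348e+01, -4.03574500e-01, -3.12524235e+01,
       -6.42375438e-02,  4.35809931e-02,  1.84777609e-04]), 'position': array([ 0.175526  , -0.62527408,  0.22147205]), 'tool_rot': array([-3.11033589e+00, -4.28480600e-01,  6.04198684e-04]), 'ft_force': array([ 0.36832148, -0.23174226,  0.61795135]), 'torque': array([-0.00958807, -0.00412283,  0.02324558]), 'grip_width': 1.00421833789171}
[[ 0.963  0.27  -0.001]
 [ 0.27  -0.963  0.002]
 [-0.    -0.002 -1.   ]]
side 490.9449213209442 [ 0.479 -0.677  0.712] [[1.0, -0.09, 0.02], [-0.04, -0.63, -0.78], [0.08, 0.77, -0.63]]
top 507.3072007787214 [0.358 0.039 1.063] [[0.13, -0.99, 0.0], [-0.97, -0.13, -0.21], [0.21, 0.03, -0.98]]
wrist 302.19224849228004 [ 0.25  -0.606  0.383] [[0.27, -0.96, -0.0], [-0.92, -0.26, 0.28], [-0.27, -0.07, -0.96]]
```

View pics/top0.png

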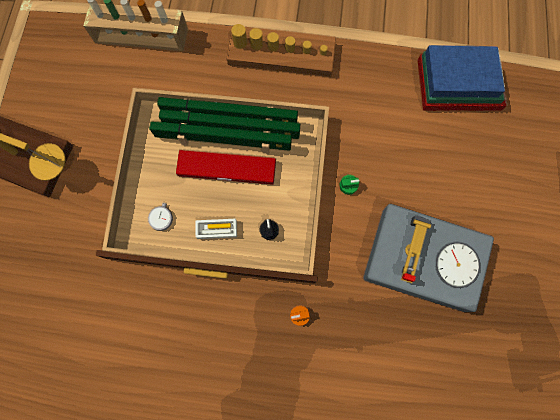

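View pics/side0.png

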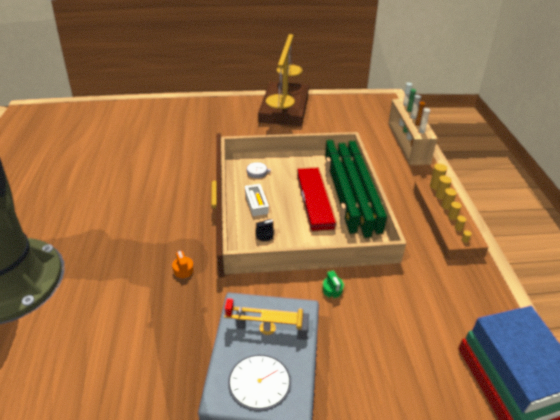

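Top view: black knob (269,229) in the drawer. Look-alikes: green (349,184) and orange (300,316) knobs outside it, excluded by colour and place. The hasp's red tab is at (409,278) and the dial at (458,264). Next I check the choice in one close crop and measure.

```bash
cat >> h.py <<'E'
def blob(m,near,r=60):
    n,l,st,c=cv2.connectedComponentsWithStats(m.astype(np.uint8)); 
    k=[i for i in range(1,n) if st[i,4]>=8 and np.hypot(*(c[i]-near))<r]; i=max(k,key=lambda i:st[i,4]); return c[i],st[i,4],l==i
def red(im): h=cv2.cvtColor(im,cv2.COLOR_BGR2HSV); return ((h[...,0]<6)|(h[...,0]>174))&(h[...,1]>170)&(h[...,2]>70)
def white(im): h=cv2.cvtColor(im,cv2.COLOR_BGR2HSV); return (h[...,1]<50)&(h[...,2]>170)
def black(im): return im.max(2)<55
E
python3 - <<'E'
from h import *
t=cam("top");s=cam("side")
rt=blob(red(t["im"]),(409,278),15);rs=blob(red(s["im"]),(230,306),15)
tab=tri([t,s],[rt[0],rs[0]]); print("tab",rt[:2],rs[:2],tab, onz(t,[rt[0]],.113),onz(s,[rs[0]],.113))
for d,n in((t,(458,264)),(s,(260,381))):
    c,a,m=blob(white(d["im"]),n,15); e=cv2.fitEllipse(cv2.convexHull(np.argwhere(m)[:,::-1].astype(np.int32))); dial=onz(d,[e[0]],.070)[0]; print("dial",e,dial)
    tb=onz(d,[(rt if d is t else rs)[0]],.113)[0]
    v=(tb-dial)[:2]; yaw=np.arctan2(v[1],v[0])-np.arctan2(98,-60); sp=tb[:2]+60e-3*np.array([np.cos(yaw),np.sin(yaw)])
    print("len",np.hypot(*v),"yaw",yaw,"spindle",sp)
for d,n in((t,(269,229)),(s,(265,231))):
    c,a,m=blob(black(d["im"]),n,15); print("knob",c,a,onz(d,[c],.03))
a=cv2.resize(t["im"][195:295,235:340],(420,400),interpolation=2);b=cv2.resize(s["im"][205:345,205:310],(300,400),interpolation=2);cv2.imwrite("pics/c1.png",np.hstack([a,b]))
E
```

```text
tab (array([408.61038961, 277.1038961 ]), np.int32(77)) (array([228.64583333, 306.41666667]), np.int32(96)) [ 0.45241649 -0.18545905  0.11498508] [[ 0.45241504 -0.18595253  0.113     ]] [[ 0.45252511 -0.18378597  0.113     ]]
dial ((457.7779846191406, 264.38470458984375), (39.999935150146484, 42.54416275024414), 154.08843994140625) [ 0.49337269 -0.29354504  0.07      ]
len 0.11512461183243353 yaw -0.1856388881746216 spindle [ 0.51138416 -0.197027  ]
dial ((260.3076477050781, 372.5612487792969), (117.01199340820312, 122.09724426269531), 6.117076873779297) [ 0.4962355  -0.27742174  0.07      ]
len 0.10333564464256106 yaw -0.11262725151070363 spindle [ 0.51214497 -0.19052932]
knob [268.93207547 229.90943396] 265 [[0.52143506 0.0904489  0.03      ]]
knob [264.24505929 231.43478261] 253 [[0.52352227 0.07854008 0.03      ]]
```

View pics/c1.png

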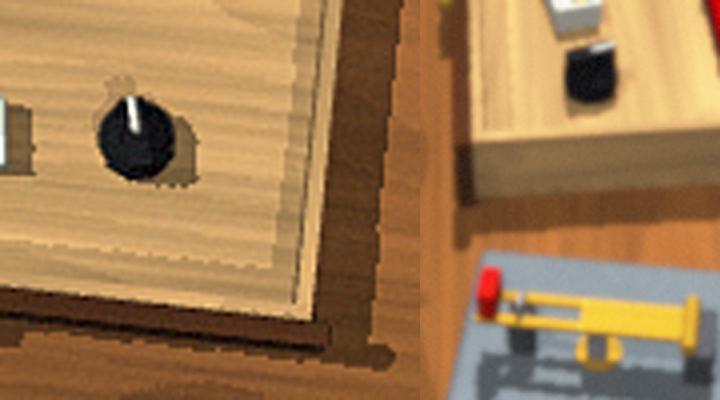

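The crop shows the black knob with its white line pointing at about world +x (crop (132,110)). The hasp is closed over the spindle, with the red tab at crop (488,290). The choice is confirmed; I go above the tab.

send_rows:
  steps:
    - {"claw": 0.087, "offset": [0.386, -0.349, 0.05], "turn": 0.46}
    - {"claw": 0.087, "offset": [0.386, -0.349, 0.05], "turn": 0.46}
    - {"claw": 0.087, "offset": [0.386, -0.349, 0.05], "turn": 0.46}
    - {"claw": 0.087, "offset": [0.386, -0.349, 0.05], "turn": 0.46}
    - {"claw": 0.087, "offset": [0.386, -0.349, 0.05], "turn": 0.46}
    - {"claw": 0.087, "offset": [0.386, -0.349, 0.05], "turn": 0.46}
    - {"claw": 0.087, "offset": [0.386, -0.349, 0.05], "turn": 0.46}
    - {"claw": 0.087, "offset": [0.386, -0.349, 0.05], "turn": 0.46}
    - {"claw": 0.06, "offset": [0.386, -0.349, 0.05], "turn": 0.46}
    - {"claw": 0.06, "offset": [0.386, -0.349, 0.05], "turn": 0.46}

```text
time: 1.5
position: [0.4536, -0.1832, 0.1722]
tool_rot: [-3.128, 0.285, 0.001]
ft_force: [-0.9, -0.8, 0.0]
grip_width: 0.853
```

```bash
python3 - <<'E'
from h import *
s=get_state(); print(s["time"],s["position"],s["grip_width"]);print(Ro.from_rotvec(s["tool_rot"]).as_matrix().round(3))
w=cam("wrist"); cv2.imwrite("pics/w1.png",w["im"])
p=proj(w,[[.4525,-.1855,.113]])[0]; print(p)
try:
  c,a,m=blob(red(w["im"]),p,60); P=onz(w,[c],.115)[0];print(c,a,P, totool(s,P-s["position"]))
except Exception as e: print(e)
E
```

```text
1.5 [ 0.45359395 -0.18317173  0.17223229] 0.8532593983294903
[[ 0.984 -0.181 -0.   ]
 [-0.181 -0.984  0.001]
 [-0.001 -0.001 -1.   ]]
[285.48522656 225.91625145]
[286.90145985 225.74635036] 548 [ 0.453137   -0.18671079  0.115     ] [0.00022539 0.00362537 0.05722826]
```

View pics/w1.png

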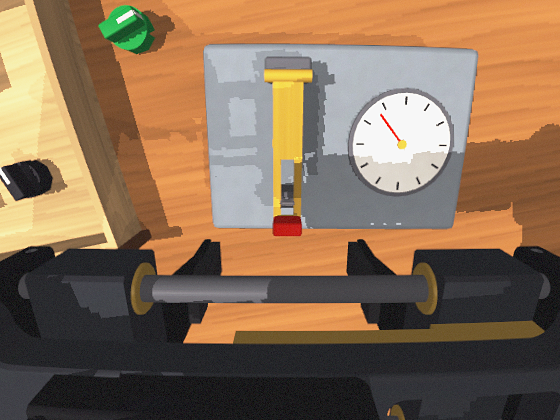

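The wrist view shows the red tab at (287,226), in line with the jaws, 3.6 mm off in tool y. I descend and pinch.

send_rows:
  steps:
    - {"claw": 0.05, "offset": [0, 0.0035, 0.04], "turn": 0}
    - {"claw": 0.045, "offset": [0, 0.0035, 0.077], "turn": 0}
    - {"claw": 0.04, "offset": [0, 0.0035, 0.077], "turn": 0}
    - {"claw": 0.015, "offset": [0, 0.0035, 0.077], "turn": 0}
    - {"claw": 0.015, "offset": [0, 0.0035, 0.077], "turn": 0}
    - {"claw": 0.015, "offset": [0, 0.0035, 0.077], "turn": 0}
    - {"claw": 0.015, "offset": [0, 0.0035, 0.077], "turn": 0}
  squeeze: 10

```text
time: 2.42
position: [0.4539, -0.1857, 0.097]
tool_rot: [-3.125, 0.287, -0.003]
ft_force: [1.2, 7.2, 3.5]
grip_width: 0.253
```

send_rows:
  steps:
    - {"claw": 0.015, "offset": [0.0045, 0, -0.0215], "turn": 0}
    - {"claw": 0.015, "offset": [0.013, 0, -0.042], "turn": 0}
    - {"claw": 0.015, "offset": [0.0255, 0, -0.06], "turn": 0}
    - {"claw": 0.015, "offset": [0.0415, 0, -0.0755], "turn": 0}
    - {"claw": 0.015, "offset": [0.06, 0, -0.0875], "turn": 0}
    - {"claw": 0.015, "offset": [0.081, 0, -0.095], "turn": 0}
    - {"claw": 0.015, "offset": [0.1025, 0, -0.099], "turn": 0}
    - {"claw": 0.015, "offset": [0.1245, 0, -0.098], "turn": 0}
    - {"claw": 0.015, "offset": [0.146, 0, -0.093], "turn": 0}
    - {"claw": 0.015, "offset": [0.166, 0, -0.0835], "turn": 0}
    - {"claw": 0.015, "offset": [0.184, 0, -0.0705], "turn": 0}
    - {"claw": 0.015, "offset": [0.199, 0, -0.054], "turn": 0}

```text
time: 3.92
position: [0.6503, -0.2226, 0.1523]
tool_rot: [-3.126, 0.288, -0.005]
ft_force: [-1.9, 1.0, -0.7]
grip_width: 0.257
```

```bash
python3 - <<'E'
from h import *
s=get_state(); print(s["position"],s["grip_width"],s["ft_force"])
t=cam("top"); cv2.imwrite("pics/t2.png",cv2.resize(t["im"][170:330,330:530],(600,480)))
E
```

```text
[ 0.6503093  -0.22261912  0.15231051] 0.2571230635062259 [-1.87716913  0.96904668 -0.65642946]
```

View pics/t2.png

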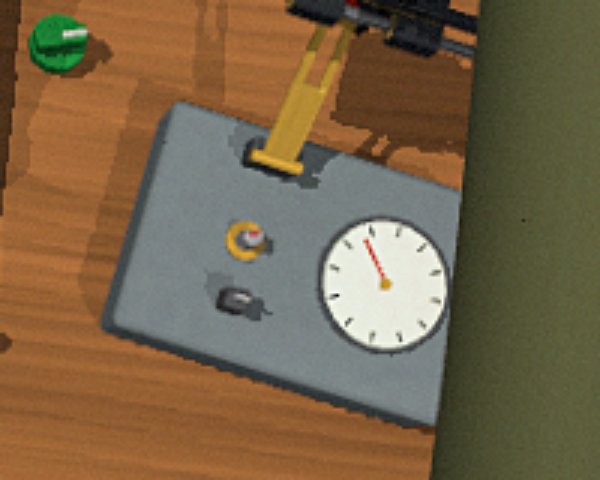

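The hasp stands past vertical (about 2.4 rad) and the spindle with its red-marked flat shows at crop (252,236). I release, rise and hover over the spindle for a close look.

send_rows:
  steps:
    - {"claw": 0.06, "offset": [0, 0, 0], "turn": 0}
    - {"claw": 0.06, "offset": [0, 0, 0], "turn": 0}
    - {"claw": 0.06, "offset": [0, 0, -0.01], "turn": 0}
    - {"claw": 0.06, "offset": [0, 0, -0.06], "turn": 0}
    - {"claw": 0.06, "offset": [-0.05, 0, -0.07], "turn": 0}
    - {"claw": 0.06, "offset": [-0.11, 0, -0.06], "turn": 0}
    - {"claw": 0.06, "offset": [-0.141, 0, -0.01], "turn": 0}
    - {"claw": 0.06, "offset": [-0.141, 0, 0.01], "turn": 0}
    - {"claw": 0.06, "offset": [-0.141, 0, 0.01], "turn": 0}

```text
time: 5.1
position: [0.5118, -0.197, 0.139]
tool_rot: [-3.125, 0.288, -0.004]
ft_force: [-0.7, -0.7, 0.7]
grip_width: 0.693
```

```bash
python3 - <<'E'
from h import *
s=get_state(); print(s["time"],s["position"],s["ft_force"])
w=cam("wrist"); p=proj(w,[[.511,-.197,.094]])[0]; print(p)
h=cv2.cvtColor(w["im"],cv2.COLOR_BGR2HSV)
x,y=int(p[0]),int(p[1]); 
big=cv2.resize(w["im"][y-40:y+40,x-40:x+40],(560,560),interpolation=cv2.INTER_NEAREST); cv2.imwrite("pics/w2.png",big); print(x-40,y-40)
np.save("w2.npy",w["im"]); import pickle; pickle.dump(w,open("w2.pkl","wb"))
t=cam("top"); print("tab after", blob(red(t["im"]),(425,165),25)[:2])
E
```

```text
5.1 [ 0.51184661 -0.19698709  0.13904799] [-0.74126638 -0.69671636  0.73713487]
[282.50873723 232.81494171]
242 192Traceback (most recent call last):
  File "<stdin>", line 8, in <module>
  File "h.py", line 22, in blob
    k=[i for i in range(1,n) if st[i,4]>=8 and np.hypot(*(c[i]-near))<r]; i=max(k,key=lambda i:st[i,4]); return c[i],st[i,4],l==i
                                                                            ~~~^^^^^^^^^^^^^^^^^^^^^^^^
ValueError: max() iterable argument is empty
```

View pics/w2.png

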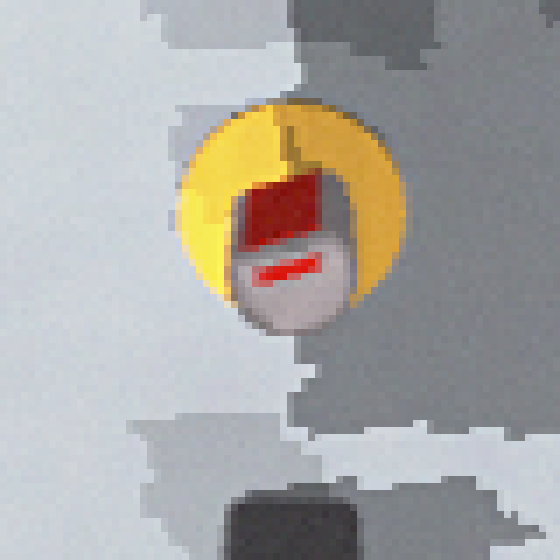

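The close-up shows the spindle's end at about crop (293,272), with the red flat facing up the image (tool +x), its edge running from (252,282) to (322,262). Now I compute its centre and angle.

```bash
python3 - <<'E'
from h import *
import pickle; w=pickle.load(open("w2.pkl","rb"))
f=lambda c:np.array(c)/7.+[242-.5+.0,192-.5]
im=w["im"]; h=cv2.cvtColor(im,cv2.COLOR_BGR2HSV)
m=red(im)&(im[...,2]>200); sub=np.zeros_like(m); sub[225:238,272:295]=m[225:238,272:295]
uv=np.argwhere(sub)[:,::-1].astype(float); P=onz(w,uv,.094)[:,:2]; c=P.mean(0); U,S,V=np.linalg.svd(P-c); d=V[0]; n=np.array([-d[1],d[0]]); n*=np.sign(n[0]); print(len(uv),c,S,"normal angle",np.arctan2(n[1],n[0]))
# dark red face lower edge / top edge via rows: whole flat face
m2=red(im)&(im[...,2]<200); sub=np.zeros_like(m2); sub[212:230,272:292]=m2[212:230,272:292]
uv2=np.argwhere(sub)[:,::-1]; lo=[(x,uv2[uv2[:,0]==x,1].max()+.5) for x in np.unique(uv2[:,0])]; lo=np.array(lo[1:-1],float)
P2=onz(w,lo,.0925)[:,:2]; k=np.polyfit(P2[:,1],P2[:,0],1); print("face edge normal ang",-np.arctan(k[0]),P2.mean(0))
L=onz(w,[f((232,272)),f((355,272)),f((293,333))],.0925)[:,:2]; print(L, "diam",np.hypot(*(L[1]-L[0])))
print("centre from disc", (L[0]+L[1])/2, "from bottom", L[2]+.007*np.array([.984,-.18]))
a=np.arctan2(n[1],n[0]); print("from flat edge",P2.mean(0)-.004*np.array([np.cos(a),np.sin(a)]))
G=onz(w,[f((180,212)),f((408,212)),f((290,100))],.071)[:,:2]; print("ring",(G[0]+G[1])/2,np.hypot(*(G[1]-G[0])), G[2]-np.hypot(*(G[1]-G[0]))/2*np.array([.984,-.18]))
t=cam("top");s=cam("side"); print(proj(t,[[.67,-.226,.11]]),proj(s,[[.67,-.226,.11]]))
for d,nn in((t,(430,160)),(s,(330,300))):
  n_,l,st,cc=cv2.connectedComponentsWithStats(red(d["im"]).astype(np.uint8)); print([(cc[i].round().tolist(),int(st[i,4])) for i in range(1,n_) if st[i,4]>5])
cv2.imwrite("pics/s3.png",s["im"])
E
```

```text
13 [ 0.51302751 -0.19768616] [0.00597851 0.00126468] normal angle 0.09214158123792368
face edge normal ang 0.14646813090839036 [ 0.516064   -0.19719134]
[[ 0.51337789 -0.19157931]
 [ 0.51103593 -0.20421872]
 [ 0.50549469 -0.1965908 ]] diam 0.012854559411880755
centre from disc [ 0.51220691 -0.19789902] from bottom [ 0.51238269 -0.1978508 ]
from flat edge [ 0.51208097 -0.19755939]
ring [ 0.51161473 -0.19774093] 0.026072101284605926 [ 0.51193391 -0.19739709]
[[436.47510176 169.752982  ]] [[371.65056797 321.23906362]]
[([446.0, 94.0], 456), ([476.0, 109.0], 7), ([226.0, 166.0], 2411), ([431.0, 169.0], 7)]
[([316.0, 200.0], 1423), ([371.0, 326.0], 22), ([484.0, 382.0], 997), ([557.0, 418.0], 12)]
```

The spindle is at (0.512,-0.198) with its flat at about +0.12 rad, and the tab lies back where predicted for 2.95 rad. Now I go above the knob.

send_rows:
  steps:
    - {"claw": 0.06, "offset": [0, 0, -0.03], "turn": 0}
    - {"claw": 0.06, "offset": [-0.0425, -0.281, -0.03], "turn": 0}
    - {"claw": 0.06, "offset": [-0.0425, -0.281, -0.03], "turn": 0}
    - {"claw": 0.06, "offset": [-0.0425, -0.281, -0.03], "turn": 0}
    - {"claw": 0.06, "offset": [-0.0425, -0.281, -0.03], "turn": 0}
    - {"claw": 0.06, "offset": [-0.0425, -0.281, -0.03], "turn": 0}
    - {"claw": 0.06, "offset": [-0.0425, -0.281, 0.03], "turn": 0}
    - {"claw": 0.06, "offset": [-0.0425, -0.281, 0.04], "turn": 0}
    - {"claw": 0.06, "offset": [-0.0425, -0.281, 0.04], "turn": 0}

```text
time: 6.42
position: [0.5247, 0.0863, 0.1023]
tool_rot: [-3.126, 0.288, -0.01]
ft_force: [1.0, 0.4, 0.7]
grip_width: 0.691
```

```bash
python3 - <<'E'
from h import *
import pickle
s=get_state(); print(s["time"],s["position"]); print(Ro.from_rotvec(s["tool_rot"]).as_matrix().round(3))
w=cam("wrist"); pickle.dump(w,open("w3.pkl","wb")); p=proj(w,[[.521,.087,.045]])[0]; x,y=p.astype(int); print(x,y)
cv2.imwrite("pics/w3.png",cv2.resize(w["im"][y-50:y+50,x-50:x+50],(600,600),interpolation=cv2.INTER_NEAREST))
m=white(w["im"]); sub=np.zeros_like(m); sub[y-40:y+40,x-40:x+40]=m[y-40:y+40,x-40:x+40]
c,a,l=blob(sub,p,50); uv=np.argwhere(l)[:,::-1].astype(float); P=onz(w,uv,.045)[:,:2]; c=P.mean(0);U,S,V=np.linalg.svd(P-c,full_matrices=False);d=V[0]*np.sign(V[0][0]);print("line",a,c,"ang",np.arctan2(d[1],d[0]),S, np.ptp((P-c)@d))
E
```

```text
6.425 [0.52466225 0.08627127 0.10226158]
[[ 0.983 -0.183  0.007]
 [-0.183 -0.983  0.002]
 [ 0.006 -0.003 -1.   ]]
282 231
line 128 [0.53389211 0.09330374] ang 0.26939855638359456 [0.05642877 0.01441373] 0.017912673289990654
```

View pics/w3.png

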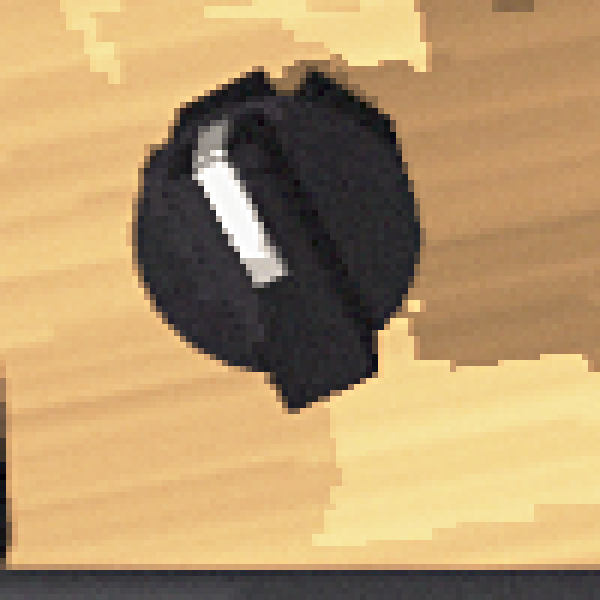

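The crop shows the grip bar running diagonally, with the white line from (205,165) to (275,275) and the bar's rear corners at (293,410) and (378,372). I refine its angle and centre.

```bash
python3 - <<'E'
from h import *
import pickle
w=pickle.load(open("w3.pkl","rb")); s=get_state()
f=lambda c:np.array(c)/6.+[231.5,180.5]
h=w["im"].min(2)>215; sub=np.zeros_like(h); sub[205:235,260:285]=h[205:235,260:285]
uv=np.argwhere(sub)[:,::-1].astype(float); P=onz(w,uv,.045)[:,:2];c=P.mean(0);U,S,V=np.linalg.svd(P-c,full_matrices=False);d=V[0]*np.sign(V[0][0]);print(len(uv),c,"ang",np.arctan2(d[1],d[0]),S,np.ptp((P-c)@d))
A=onz(w,[f(q) for q in((293,410),(378,372),(265,110),(378,350),(195,168),(275,282))],.045)[:,:2]; print(A.round(4).tolist())
e=A[2]-A[3]; print("edge ang",np.arctan2(e[1],e[0]), "line ends",np.arctan2(*(A[4]-A[5])[::-1]), "rear width",np.hypot(*(A[0]-A[1])))
r=(A[0]+A[1])/2; print("centre from rear",r+.018*d, "from line front end", "rear normal", np.arctan2(*(A[0]-A[1])[::-1])-np.pi/2)
m=black(w["im"]); c2,a,l=blob(m&(np.indices(m.shape)[0]<270),(282,225),30); H=cv2.convexHull(np.argwhere(l)[:,::-1].astype(np.int32)).reshape(-1,2)
G=onz(w,[f((133,230)),f((425,230))],.027-.0)[:,:2];print("skirt",G.mean(0),np.hypot(*(G[0]-G[1])))
E
```

```text
87 [0.53518731 0.09355175] ang 0.23916763322042608 [0.03656633 0.0103219 ] 0.015008984790511397
[[0.5067, 0.0913], [0.51, 0.0795], [0.547, 0.0872], [0.513, 0.0789], [0.5413, 0.0973], [0.5246, 0.0903]]
edge ang 0.2378930198493239 line ends 0.3970160891608469 rear width 0.012274282164647573
centre from rear [0.52584935 0.08964252] from line front end rear normal 0.26611373460487675
skirt [0.52572666 0.08991859] 0.04008202337364233
```

send_rows:
  steps:
    - {"claw": 0.05, "offset": [0.0005, -0.0035, 0.01], "turn": -0.434}
    - {"claw": 0.045, "offset": [0.0005, -0.0035, 0.02], "turn": -0.434}
    - {"claw": 0.04, "offset": [0.0005, -0.0035, 0.03], "turn": -0.434}
    - {"claw": 0.035, "offset": [0.0005, -0.0035, 0.06], "turn": -0.434}
    - {"claw": 0.035, "offset": [0.0005, -0.0035, 0.073], "turn": -0.434}
    - {"claw": 0.035, "offset": [0.0005, -0.0035, 0.073], "turn": -0.434}
    - {"claw": 0.01, "offset": [0.0005, -0.0035, 0.073], "turn": -0.434}
    - {"claw": 0.01, "offset": [0.0005, -0.0035, 0.073], "turn": -0.434}
    - {"claw": 0.01, "offset": [0.0005, -0.0035, 0.073], "turn": -0.434}
    - {"claw": 0.01, "offset": [0.0005, -0.0035, 0.073], "turn": -0.434}
  squeeze: 30

```text
time: 7.72
position: [0.5278, 0.09, 0.0309]
tool_rot: [-3.116, -0.391, -0.016]
ft_force: [-0.7, -0.8, 4.4]
grip_width: 0.155
```

Gripped (13.5 mm). I lift, carry over the spindle and turn by 0.13.

send_rows:
  steps:
    - {"claw": 0.01, "offset": [0, 0, -0.04], "turn": 0}
    - {"claw": 0.01, "offset": [0, 0, -0.09], "turn": 0}
    - {"claw": 0.01, "offset": [0, 0, -0.134], "turn": 0}
    - {"claw": 0.01, "offset": [-0.015, 0.05, -0.134], "turn": 0.13}
    - {"claw": 0.01, "offset": [-0.033, 0.105, -0.134], "turn": 0.13}
    - {"claw": 0.01, "offset": [-0.051, 0.16, -0.134], "turn": 0.13}
    - {"claw": 0.01, "offset": [-0.068, 0.215, -0.134], "turn": 0.13}
    - {"claw": 0.01, "offset": [-0.08, 0.255, -0.134], "turn": 0.13}
    - {"claw": 0.01, "offset": [-0.0863, 0.275, -0.134], "turn": 0.13}
    - {"claw": 0.01, "offset": [-0.0863, 0.275, -0.134], "turn": 0.13}
    - {"claw": 0.01, "offset": [-0.0863, 0.275, -0.134], "turn": 0.13}
  squeeze: 40

```text
time: 9.1
position: [0.5113, -0.1954, 0.1641]
tool_rot: [-3.133, -0.193, -0.016]
ft_force: [-0.0, 0.5, -0.1]
grip_width: 0.157
```

```bash
python3 - <<'E'
from h import *
import pickle
s=get_state(); R=Ro.from_rotvec(s["tool_rot"]).as_matrix(); print(s["time"],s["position"],s["grip_width"],s["ft_force"]); print(R.round(3))
o={n:cam(n) for n in("wrist","top","side")}; pickle.dump(o,open("o4.pkl","wb"))
b=s["position"]-np.array([0,0,.023]); cr=[]
for n in("wrist","side"):
    x,y=proj(o[n],[b])[0].astype(int); r=50 if n=="wrist" else 30; x0,y0=x-r,y-r; print(n,x0,y0); cr.append(cv2.resize(o[n]["im"][y0:y0+2*r,x0:x0+2*r],(400,400),interpolation=cv2.INTER_NEAREST))
cv2.imwrite("pics/c4.png",np.hstack(cr))
E
```

```text
9.1 [ 0.51133178 -0.19536489  0.16408131] 0.1572489500411534 [-0.02392796  0.4610001  -0.14755458]
[[ 0.992  0.123  0.01 ]
 [ 0.123 -0.992  0.003]
 [ 0.01  -0.002 -1.   ]]
wrist 231 193
side 236 268
```

View pics/c4.png

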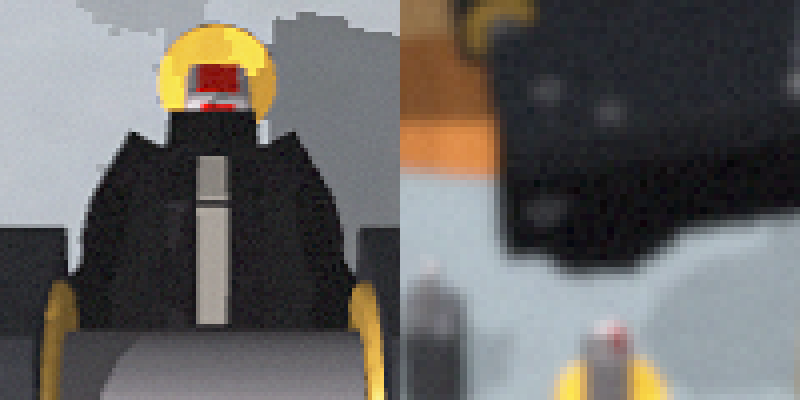

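```bash
python3 - <<'E'
from h import *
import pickle
o=pickle.load(open("o4.pkl","rb")); w=o["wrist"]; s=get_state(); p=s["position"]; R=Ro.from_rotvec(s["tool_rot"]).as_matrix()
f=lambda c:np.array(c)/4.+[230.5,192.5]
for q,z in(((212,203),.014),((212,157),-.004),((169,112),-.023),((257,112),-.023)):
    for dz in(0,.002): P=onz(w,[f(q)],p[2]+z+dz)[0]; print(q,z+dz,"tool",(R.T@(P-p)).round(4))
# where would knob bottom circle/edges appear if centred
a=np.linspace(0,2*np.pi,13)[:-1]
for z in(-.023,-.004): print(z,((proj(w,[p+R@np.array([.02*np.cos(t),.02*np.sin(t),-z]) for t in a])-[230.5,192.5])*4).round().astype(int).tolist())
# red stripe re-measure
m=red(w["im"])&(w["im"][...,2]>200); c,aa,l=blob(m,f((218,107)),8); uv=np.argwhere(l)[:,::-1].astype(float);print(aa,(uv-[230.5,192.5])*4)
E
```

```text
(212, 203) 0.014 tool [ 0.0153  0.0008 -0.0138]
(212, 203) 0.016 tool [ 0.0161  0.0008 -0.0158]
(212, 157) -0.004 tool [0.015  0.0008 0.0042]
(212, 157) -0.002 tool [0.0157 0.0008 0.0022]
(169, 112) -0.023 tool [ 0.0155 -0.0062  0.0232]
(169, 112) -0.020999999999999998 tool [ 0.0162 -0.0061  0.0212]
(257, 112) -0.023 tool [0.0155 0.0079 0.0232]
(257, 112) -0.020999999999999998 tool [0.0162 0.0079 0.0212]
-0.023 [[208, 86], [270, 102], [315, 145], [330, 202], [312, 258], [267, 297], [208, 312], [149, 298], [104, 258], [86, 202], [101, 145], [145, 102]]
-0.004 [[207, 125], [276, 142], [325, 189], [341, 251], [322, 312], [273, 355], [207, 370], [142, 355], [93, 312], [73, 251], [89, 189], [138, 142]]Traceback (most recent call last):
  File "<stdin>", line 11, in <module>
  File "h.py", line 22, in blob
    k=[i for i in range(1,n) if st[i,4]>=8 and np.hypot(*(c[i]-near))<r]; i=max(k,key=lambda i:st[i,4]); return c[i],st[i,4],l==i
                                                                            ~~~^^^^^^^^^^^^^^^^^^^^^^^^
ValueError: max() iterable argument is empty
```

The knob sits square in the jaws, about 2.4 mm back along tool x. I make that correction and go just above the spindle.

send_rows:
  steps:
    - {"claw": 0.005, "offset": [0.0025, 0.0016, 0.02], "turn": 0}
    - {"claw": 0.005, "offset": [0.0025, 0.0016, 0.04], "turn": 0}
    - {"claw": 0.005, "offset": [0.0025, 0.0016, 0.043], "turn": 0}
    - {"claw": 0.005, "offset": [0.0025, 0.0016, 0.043], "turn": 0}
  squeeze: 60

```text
time: 9.75
position: [0.5144, -0.1968, 0.1209]
tool_rot: [-3.133, -0.194, -0.015]
ft_force: [-0.3, 0.6, -0.2]
grip_width: 0.153
```

```bash
python3 - <<'E'
from h import *
s=get_state(); R=Ro.from_rotvec(s["tool_rot"]).as_matrix(); p=s["position"]; print(p,s["ft_force"]);print(R.round(3))
k=p+R@np.array([-.0024,.0008,.023]); print("knob bottom",k,"to go (tool)",R.T@(np.array([.5121,-.1977,.094])-k))
d=cam("side"); x,y=proj(d,[[.512,-.197,.1]])[0].astype(int); cv2.imwrite("pics/s5.png",cv2.resize(d["im"][y-30:y+30,x-40:x+40],(640,480),interpolation=2))
E
```

```text
[ 0.51439431 -0.19677726  0.12086192] [-0.28981608  0.57959443 -0.19117792]
[[ 0.992  0.123  0.01 ]
 [ 0.123 -0.992  0.003]
 [ 0.01  -0.002 -1.   ]]
knob bottom [ 0.51233274 -0.19779847  0.09783786] to go (tool) [-0.0002569  -0.00011962  0.00383572]
```

View pics/s5.png

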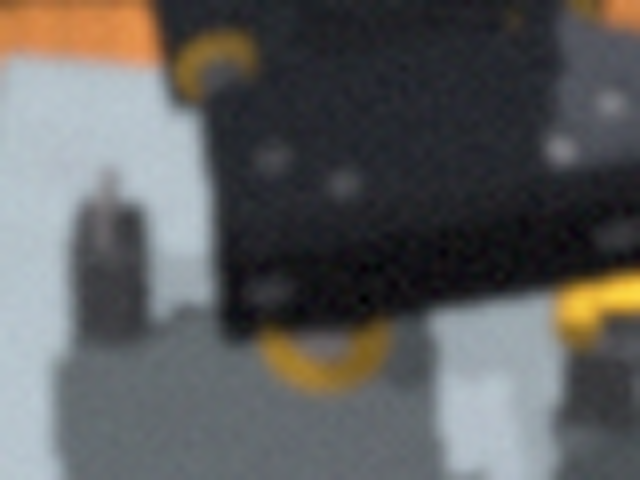

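The knob sits concentric above the spindle's ring (ring at crop (325,345)). I lower gently.

send_rows:
  steps:
    - {"claw": 0.005, "offset": [-0.0002, 0, 0.003], "turn": 0}
    - {"claw": 0.005, "offset": [-0.0002, 0, 0.006], "turn": 0}
    - {"claw": 0.005, "offset": [-0.0003, 0, 0.009], "turn": 0}
    - {"claw": 0.005, "offset": [-0.0003, 0, 0.011], "turn": 0}
    - {"claw": 0.005, "offset": [-0.0003, 0, 0.011], "turn": 0}

```text
time: 10.42
position: [0.5145, -0.1968, 0.1102]
tool_rot: [-3.134, -0.194, -0.016]
ft_force: [0.7, 1.0, -0.8]
grip_width: 0.152
```

No force with the underside about 7 mm below the spindle's end: the bore has engaged. I push on home and press.

send_rows:
  steps:
    - {"claw": 0.005, "offset": [0, 0, 0.003], "turn": 0}
    - {"claw": 0.005, "offset": [0, 0, 0.006], "turn": 0}
    - {"claw": 0.005, "offset": [0, 0, 0.009], "turn": 0}
    - {"claw": 0.005, "offset": [0, 0, 0.011], "turn": 0}
    - {"claw": 0.005, "offset": [0, 0, 0.012], "turn": 0}
    - {"claw": 0.005, "offset": [0, 0, 0.012], "turn": 0}

```text
time: 11.18
position: [0.5146, -0.1969, 0.0986]
tool_rot: [-3.134, -0.194, -0.016]
ft_force: [-1.9, 1.5, 4.4]
grip_width: 0.156
```

send_rows:
  steps:
    - {"claw": 0.005, "offset": [0, 0, 0.002], "turn": 0}
    - {"claw": 0.005, "offset": [0, 0, 0.004], "turn": 0}
    - {"claw": 0.005, "offset": [0, 0, 0.005], "turn": 0}
    - {"claw": 0.005, "offset": [0, 0, 0.006], "turn": 0}
    - {"claw": 0.005, "offset": [0, 0, 0.006], "turn": 0}
    - {"claw": 0.005, "offset": [0, 0, 0.006], "turn": 0}

```text
time: 11.92
position: [0.5149, -0.1969, 0.0955]
tool_rot: [-3.135, -0.194, -0.016]
ft_force: [-7.5, 3.7, 20.7]
grip_width: 0.156
```

At the stop (20 N, TCP 0.0955, which puts the underside at about 0.0725 against 0.073 expected). Last check with everything holding.

send_rows:
  steps:
    - {"claw": 0.005, "offset": [0, 0, 0.0005], "turn": 0}
    - {"claw": 0.005, "offset": [0, 0, 0.0005], "turn": 0}
    - {"claw": 0.005, "offset": [0, 0, 0.0005], "turn": 0}

```text
time: 12.3
position: [0.5149, -0.1969, 0.0958]
tool_rot: [-3.135, -0.194, -0.016]
ft_force: [-3.0, 0.8, 8.0]
grip_width: 0.151
```

```bash
python3 - <<'E'
from h import *
d=cam("side"); s=get_state(); print(s["time"],s["position"],s["ft_force"],s["grip_width"])
a=d["im"][250:370,200:400]; print(blob(red(d["im"]),(371,326),15)[:2])
w=cam("wrist")["im"][170:290,200:360]
cv2.imwrite("pics/f.png",np.hstack([cv2.resize(a,(450,270),interpolation=2),cv2.resize(w,(350,270),interpolation=2)]))
E
```

```text
12.35 [ 0.51483793 -0.19684116  0.09576749] [-3.55467101  1.77596936  8.86207917] 0.154196761190315
(array([371.27272727, 326.        ]), np.int32(22))
```

View pics/f.png

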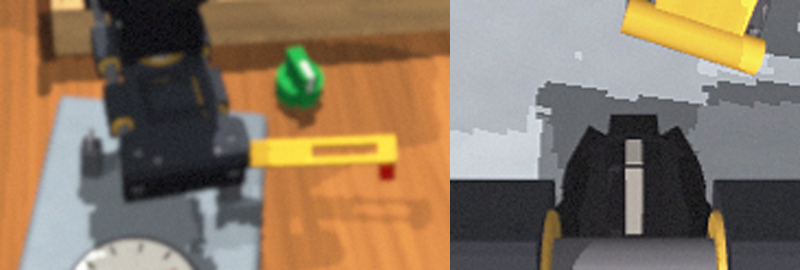

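Hasp lies back, the knob is down and square in the jaws. Re-referencing relaxed the push to 9 N, so I add a little.

send_rows:
  steps:
    - {"claw": 0.005, "offset": [0, 0, 0.0015], "turn": 0}
    - {"claw": 0.005, "offset": [0, 0, 0.0025], "turn": 0}
    - {"claw": 0.005, "offset": [0, 0, 0.0025], "turn": 0}
    - {"claw": 0.005, "offset": [0, 0, 0.0025], "turn": 0}

```text
time: 12.9
position: [0.515, -0.1969, 0.0956]
tool_rot: [3.135, 0.194, 0.016]
ft_force: [-6.2, 2.7, 17.7]
grip_width: 0.154
```

```bash
python3 -c "
from bench import *
s=get_state();print(s['position'],s['ft_force']);print(close_job())"
```

```text
[ 0.51501932 -0.19688323  0.09559588] [-6.24127433  2.69643865 17.7308285 ]
the job is handed in; nothing more can be done
None
```

The job is handed in with the knob on the spindle, pressed down and still gripped, after about 13 s of the 59 s allowed. `close_job()` gave no verdict.

- **Hasp:** I led it round by the red tab to about 2.4 rad and let go. It fell open by itself, and the side view puts the tab where 2.95 rad would place it.
- **Knob:** I took the black one from the drawer, turned it to the spindle's flat (about 0.12 rad in the world frame) and pushed it home. The bore slid on with almost no force.
- **Final hold:** The push is 17.7 N with a 60 N grip set. The TCP height of 0.0956 m puts the knob's underside at about 0.0726 m, against 0.073 m expected at home and pressed to the stop. The knob sits square in the jaws.

**Did not quite agree:**
- The spindle's flat measured 0.09 rad one way and 0.15 rad the other; I used the middle.
- The wrist camera showed a sideways bias of about 0.8 mm, which I cancelled by measuring knob and spindle in the same view.
- After re-sending the pose the push dropped to about 9 N, so I pressed further before handing in.
- A sideways force of about 6 N remained at the end.

I did not measure the other drawer items again; nothing but the knob was gripped in the drawer.

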